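# Run the drilled block round the bent pump tube to its shoulder

### The arm

A 6-joint arm with a two-finger parallel gripper is mounted at the origin on the work surface. World frame = base frame: x ahead of the robot, y to its left, z up, the work surface at z = 0. Lengths are in m, angles in rad, forces in N, time in s.
With the tool pointing down it reaches from about 0.375 to 0.925 m from the base axis. Payload 5.7 kg.
Tool frame: the origin (TCP) lies at the very end of the fingers, on their centre line; the grasp point (between the pads) lies 19 mm behind it; z points along the fingers, y is the line along which they close (so a half turn about z gives the same grasp; the last joint's range is limited). The gripper opens to 85 mm and grips with 20 to 120 N. Pads are 22 mm wide; open, the fingers measure 114 mm over their backs; the gripper's body (76 mm by 85 mm) begins 54 mm behind the grasp point. The pads swing forward as they close: fully open they stand 13 mm farther back than shut.
Start: joints at [1.19, 0.359, 1.51, -0, 1.272, -0.115], TCP at [0.158, 0.579, 0.231] pointing down, gripper open.
Joint ranges: [-2.97, 2.97], [-1.01, 2.36], [0.21, 2.38], [-0.96, 4.11], [0.2, 2.71], [-2.98, 2.98]. Speed limits (rad/s): [2.39, 2.39, 3.14, 3.14, 3.14, 3.14].

### API

Orientations are given as a rotation vector (axis times angle).
In Python, from bench import bot, optics gives the robot as it stands.
- The arm moves only by the tool play_rows, never from a script. Its argument "motion" is a list of rows, each a list of 7 numbers: the shift along the world's x, y, z in cm, then the turn, a rotation vector about the world's x, y, z in rad, then the opening, from -1 (shut) to 1 (fully open). A call has 1 to 5 rows; each row is the pose to reach, as a shift and turn from the pose commanded when the call began; what a row does not reach only later rows make up. A row lasts 1/12 s, in which the tool goes at most 41.7 mm and 7.16 degrees, less where a joint would pass 70% of its speed; a pose out of reach is approached as far as the arm can. A call with a gripper value outside its range is refused whole. The fingers move at their own pace and stop on an object; the grip force is fixed at half the most. Time passes only in rows, so rows that repeat a pose let the fingers close. It gives the time, the measured TCP pose, the force, the opening and the grip force at its end, in the units of the state.
- bot.observe(): the state, without advancing time (a new reading comes with each control period).
- optics.camera(name): name is "scene" or "top" or "wrist"; returns a dict with "color" (420x560x3 uint8, blue, green, red), "fx", "fy", "cx", "cy" (pixels), "pose" (4x4, takes a point from camera to world coordinates); the wrist camera has in their place "mount" (4x4, takes a point from camera to tool coordinates, whose origin is the TCP and whose axes are the flange's). Camera axes: x right, y up, looking along -z (the intrinsics and any distortion apply to the point x, -y, -z); pixel columns grow to the right and rows downward; lengths in m; the calibration is good to about 2 mm. The wrist camera is an equidistant fisheye: a pixel r from the principal point sees the ray r / f radians off the axis. A picture is of the moment at which its call begins: read the wrist's pose just before it. There is no depth.
- bot.sign_off(): hands the job in; it is judged then, once.
The state is a dict: "time_s": time; "joint_positions": joint angles; "joint_velocities": joint speeds; "joint_torque": joint torques, N m; "eef_pos": TCP position; "orientation": TCP orientation; "contact_force": force on the tool from outside, world axes, zero at the start; "wrist_torque": the same for the moment, N m; "finger_gap": finger opening in m; "grasp_force": force on a finger pad.
Only numpy, scipy, OpenCV 4.12 (cv2) and the standard library are available. Lean on these libraries where they do the work, as an engineer would, in place of code of your own. Each camera call takes 0.05 s, during which the arm holds its last target. There are 200 camera calls.

### The job

Slip the drilled brass block over the free end of the bent steel tube on the pump, slide it along the tube and round the bend, and run it fully home against the brass shoulder at the pump, then let go. The tube is bent by hand and easily spoiled: feel your way, never force the block or push hard on the tube, and leave the blank block where it stands.

Things in the scene. Friction and masses are not known exactly. Their poses are not given: they have to be found in the camera images.
- block: drilled brass block, 24 mm long (its x, the bore's direction), 34 mm wide (its y, the faces to grip), 44 mm high; 0.16 to 0.24 kg. It stands upright on the bench. Origin: centre of its underside. An 18.6 mm round bore with 2 mm lead-in chamfers goes right through along x, its axis 26 mm above the underside; either end may go first.
- bore (a point): centre of the block's bore, 26 mm above the block's underside and 12 mm from each end face; axes as the block's, x along the bore.
- blank: brass block of the same outer size (24 x 34 x 44 mm) without a bore; the two stand at one of two places, either way round. Leave it. Origin: centre of its underside.
- pump: pump, fixed to the bench: brass head 66 mm across, black motor of 138 mm diameter lying along its +y. Origin: on the bench straight below point port. The head's near face is 48 mm behind the shoulder's face, its top 138 mm above the bench; the motor starts 180 mm behind, its top 175 mm above the bench.
- port (a point): centre of the shoulder's face (brass collar of 32 mm diameter, 10 mm thick) where the 16 mm steel tube leaves the pump, 105 mm above the bench; axes as the pump's. The tube leaves nominally along the pump's -y, straight for 80 mm give or take 7, and then bends. With the block home, the bore's centre is 12 mm in front of this point (towards -y).
- tube_end (a point): middle of the half-ball (8 mm radius) that closes the tube's free end, on the tube's centre line, 52 mm (give or take 7) straight from the bend's end. Only its position counts: the x axis points into the tube only within about 10 degrees. The whole tube is level, 105 mm above the bench. It is rigid, but its stiff joints slip at roughly 20 to 30 N on the free end.
- bend_centre (a point): nominal centre of the tube's bend, at tube height (105 mm); axes as the pump's. The tube bends level, nominally 90 degrees on a 60 mm centre-line radius, to the pump's -x. Bent roughly by hand: the outlet direction is off by up to 8 degrees, the bend by up to 20, spread unevenly along it; not reported, so it lies some mm off any line worked out from its ends.
Things that resemble listed ones, but are neither listed nor needed, are in the scene too. Leave any red or turquoise look-alike of the block alone.

How it is judged:
On the way, in this order (a step that is already met when the one before it is completed fails the run):
1. the block is threaded on the tube's free leg (x of bore in the frame of tube_end between 0.008 and 0.05 m and y of bore in the frame of tube_end between -0.012 and 0.012 m and z of bore in the frame of tube_end between -0.005 and 0.005 m), for 0.05 s.
2. the block has come round the bend onto the straight leg at the pump (y of bore in the frame of port between -0.075 and -0.018 m and x of bore in the frame of port between -0.016 and 0.016 m and angle between the x axis of bore and the y axis of port, either way round below 0.35 rad), for 0.05 s.
At the end, for the whole second after the job is handed in: The block hangs on the tube against the shoulder, its face within 4 mm of the shoulder's face, its bore within 5 mm of the port's axis and 0.3 rad of its direction, at rest and released (y of bore in the frame of port between -0.016 and -0.009 m and x of bore in the frame of port between -0.005 and 0.005 m and z of bore in the frame of port between -0.005 and 0.005 m and angle between the x axis of bore and the y axis of port, either way round below 0.3 rad and linear speed of block below 0.02 m/s and contact force between the fingers and block below 0.1 N); the robot touches nothing.
It fails at once if the block is forced against the tube or shoulder (over 18 N) (contact force between block and pump above 18 N).
It fails at once if the robot pushes on the pump or its tube (over 15 N) (contact force between any of the fingers, the arm and pump above 15 N).
It fails at once if the tube is bent out of place (free end moved over 6 mm) (distance of tube_end from where it was at the start of the episode above 0.006 m).
It fails at once if the blank is disturbed (moved over 20 mm) (distance of blank from where it was at the start of the episode above 0.02 m).
It also fails if it takes over 72 s, if anything falls off the work surface, if the arm or the gripper's body presses on something with over 40 N, if the wrist force passes 120 N, or if a joint passes its speed limit or range.

## Working session

There is one attempt and no reset: what is moved stays moved. The work goes in short steps, Python scripts to look and compute and a tool call to move; the robot and the scene stay as the last step left them, time stands still between calls to the robot, and variables do not carry over. Pictures are saved under pics/ and viewed, at most 10 in all, crops included, and the job is handed in when it is done.

Besides the shell and the picture viewer there is one more tool, called as name([rows], argument=value, ...), one row to a line, values as JSON. play_rows: Moves the arm, as the interface text tells. Its arguments: {"type":"object","properties":{"motion":{"type":"array","items":{"type":"array","items":{"type":"number"}}}},"required":["motion"]}

```bash
mkdir -p pics
cat > h.py <<'E'
import numpy as np, cv2
from scipy.spatial.transform import Rotation as R
from bench import bot, optics
def ray(c,u,v):
    P=c["pose"]; d=np.array([(u-c["cx"])/c["fx"],-(v-c["cy"])/c["fy"],-1.])
    return P[:3,3],P[:3,:3]@d
def at_z(c,u,v,z):
    o,d=ray(c,u,v); return o+d*(z-o[2])/d[2]
def proj(c,p):
    q=np.linalg.inv(c["pose"])@np.r_[p,1]; return c["cx"]+c["fx"]*q[0]/-q[2], c["cy"]-c["fy"]*q[1]/-q[2]
E
python3 - <<'E'
from h import *
import pickle
a={}
for n in("scene","top"):
    a[n]=optics.camera(n); cv2.imwrite(f"pics/{n}.png",a[n]["color"]); print({k:v for k,v in a[n].items() if k!="color"})
pickle.dump(a,open("a.pkl","wb"))
s=bot.observe();print(s)
E
```

```text
{'fx': 447.28806616322066, 'fy': 447.28806616322066, 'cx': 281.2288632215483, 'cy': 213.03420596262114, 'pose': array([[ 0.61527783, -0.4863385 ,  0.62040959,  1.08147042],
       [ 0.78809112,  0.36092337, -0.49864487, -0.53254227],
       [ 0.01858988,  0.79574442,  0.6053472 ,  0.6149152 ],
       [ 0.        ,  0.        ,  0.        ,  1.        ]])}
{'fx': 489.3361215179269, 'fy': 489.3361215179269, 'cx': 284.4526954091008, 'cy': 211.55957805894593, 'pose': array([[-0.00581301,  0.98486493, -0.17322607,  0.36427155],
       [-0.99991906, -0.00376422,  0.01215346, -0.08697964],
       [ 0.01131745,  0.1732827 ,  0.9848071 ,  1.04262676],
       [ 0.        ,  0.        ,  0.        ,  1.        ]])}
{'time_s': 0.1, 'joint_positions': array([ 1.18991951e+00,  3.59417688e-01,  1.51129576e+00, -1.18470289e-05,
        1.27249606e+00, -1.15111958e-01]), 'joint_velocities': array([-0.00026282, -0.00164824, -0.0016613 ,  0.00095933,  0.00063537,
        0.00073694]), 'joint_torque': array([ 1.52338826e-04, -5.28656244e+01, -2.79350102e+01, -1.92954303e-04,
        4.93249987e-03, -1.93785348e-05]), 'eef_pos': array([0.1573852 , 0.57837664, 0.23055756]), 'orientation': array([-4.16178281e-01, -3.11351400e+00,  2.46611834e-03]), 'contact_force': array([ 0.21203041,  0.43944076, -0.04338841]), 'wrist_torque': array([-0.0261142 ,  0.03918433,  0.01896803]), 'grasp_force': 0.0, 'finger_gap': 0.0846684137539641}
```

View pics/scene.png

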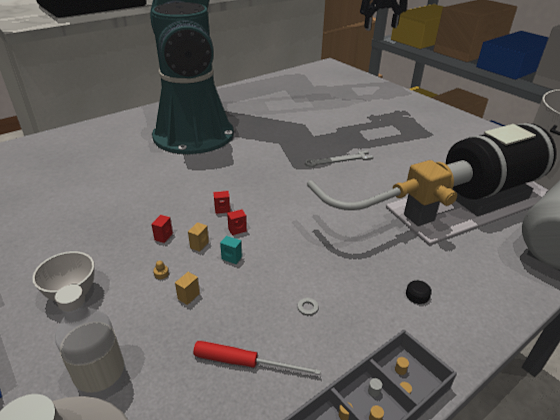

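View pics/top.png

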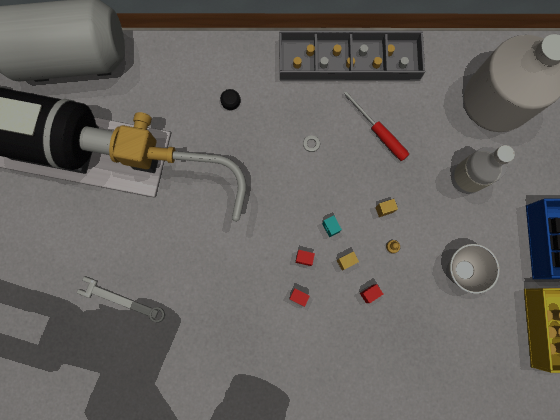

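The scene view shows brass blocks at (188,289) and (198,237), with red look-alikes at (162,229), (222,202), (237,222) and a turquoise one at (231,249). In the top view the brass blocks are at (387,207) and (348,260), and the tube runs from the collar at (172,155) to a free end at (237,217). I'll crop in close on the two brass blocks.

Run:
```python
import pickle
from h import *
a=pickle.load(open("a.pkl","rb"))
s=a["scene"]["color"]; t=a["top"]["color"]
f=lambda im,x,y,w,h,k:cv2.resize(im[y:y+h,x:x+w],None,fx=k,fy=k,interpolation=cv2.INTER_CUBIC)
c1=f(s,155,210,100,100,4);c2=f(t,320,190,100,100,4)
c=np.hstack([c1,c2]); cv2.imwrite("pics/c1.png",c)
cv2.imwrite("pics/c2.png",f(t,125,130,133,100,6))
```

```text
(no output)
```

View pics/c1.png

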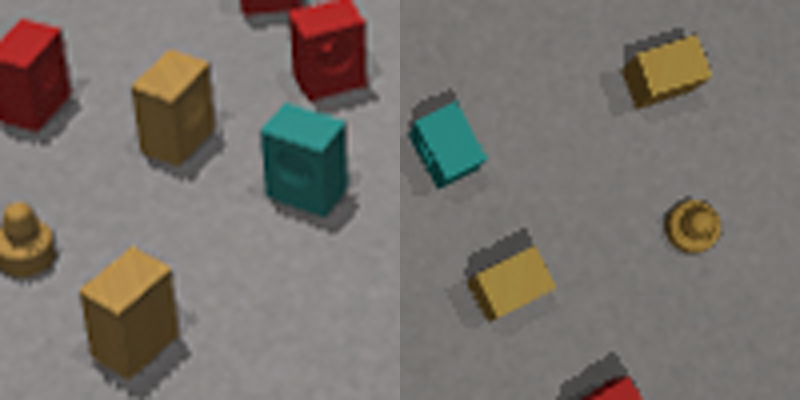

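View pics/c2.png

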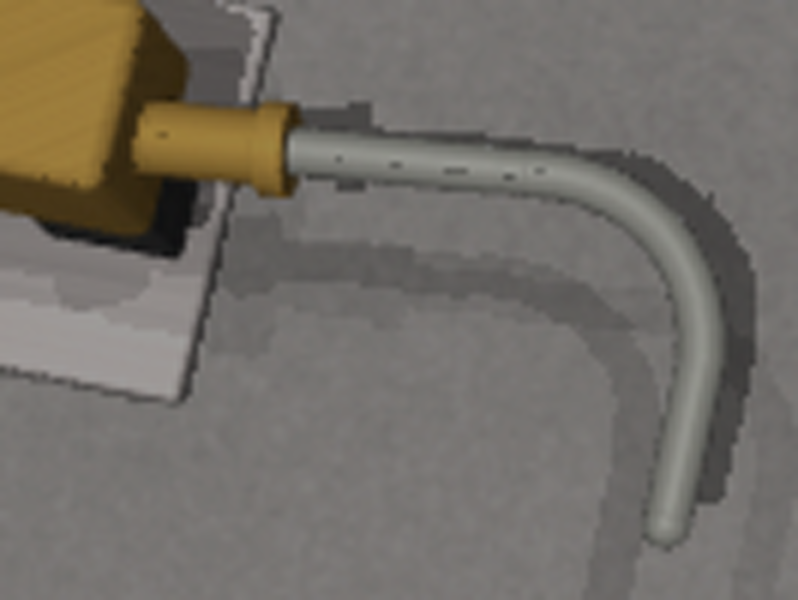

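Only the brass block at scene (198,237), top (348,260), shows a bore, on its right-hand face at about scene (205,240). The one at (188,289) shows both side faces plain, so it is the blank. Next I'll measure the block pose and the tube line.

Run:
```python
import pickle
from h import *
a=pickle.load(open("a.pkl","rb")); T=a["top"]; S=a["scene"]
def blockfit(T,box,thr):
    x,y,w,h=box; im=T["color"][y:y+h,x:x+w].astype(int)
    m=((im[...,2]-im[...,0]>50)&(im[...,2]>thr)).astype(np.uint8)
    p=np.argwhere(m)[:,::-1]+[x,y]
    W=np.array([at_z(T,u,v,.044)[:2] for u,v in p])
    r=cv2.minAreaRect((W*1000).astype(np.float32)); print(len(p),W.mean(0),r)
    return W.mean(0)
for thr in(140,160,170): b=blockfit(T,(333,245,32,32),thr)
print("proj scene",proj(S,np.r_[b,.022]))
# tube segmentation
g=cv2.GaussianBlur(T["color"],(3,3),0).astype(int)
gg=g.mean(2); m=((gg>128)&(g.max(2)-g.min(2)<30)).astype(np.uint8); m[:, :172]=0;m[:,255:]=0;m[:145]=0;m[225:]=0
n,l,st,_=cv2.connectedComponentsWithStats(m); k=1+st[1:,4].argmax(); m=(l==k).astype(np.uint8); print(st[k])
# rows/cols centres
for u in list(range(175,225,7)):
    v=np.flatnonzero(m[:,u]); print("col",u,v.min(),v.max(),at_z(T,u,(v.min()+v.max())/2,.105)[:2].round(4))
for v in list(range(170,222,6)):
    u=np.flatnonzero(m[v]); 
    if len(u): print("row",v,u.min(),u.max(),at_z(T,(u.min()+u.max())/2,v,.105)[:2].round(4))
s=bot.observe(); print(R.from_rotvec(s["orientation"]).as_matrix().round(3))
print("px/mm",at_z(T,220,170,.105)-at_z(T,221,170,.105))
cv2.imwrite("pics/m.png",m*255)
```

```text
185 [ 0.43933273 -0.22963094] ((439.34814453125, -229.79962158203125), (22.590723037719727, 32.442996978759766), 25.877225875854492)Traceback (most recent call last):
  File "<stdin>", line 11, in <module>
  File "<stdin>", line 9, in blockfit
cv2.error: OpenCV(4.12.0) /io/opencv/modules/imgproc/src/convhull.cpp:143: error: (-215:Assertion failed) total >= 0 && (depth == CV_32F || depth == CV_32S) in function 'convexHull'
```

Run:
```python
import pickle
from h import *
a=pickle.load(open("a.pkl","rb")); T=a["top"]; S=a["scene"]
print("proj scene",proj(S,np.r_[.4393,-.2297,.022]))
g=T["color"].astype(int); gg=g.mean(2)
for u in (190,205): print("col",u,gg[146:172,u].astype(int))
for v in (190,205): print("row",v,gg[v,225:256].astype(int))
m=((gg>122)&(g.max(2)-g.min(2)<35)).astype(np.uint8); m[:, :174]=0;m[:,255:]=0;m[:145]=0;m[225:]=0
n,l,st,_=cv2.connectedComponentsWithStats(m); k=1+st[1:,4].argmax(); m=(l==k).astype(np.uint8); print(st[k])
for u in list(range(175,225,6)):
    v=np.flatnonzero(m[:,u]); print("col",u,v.min(),v.max(),at_z(T,u,(v.min()+v.max())/2,.105)[:2].round(4))
for v in list(range(166,222,5)):
    u=np.flatnonzero(m[v]); 
    if len(u): print("row",v,u.min(),u.max(),at_z(T,(u.min()+u.max())/2,v,.105)[:2].round(4))
print("mm/px",at_z(T,220,170,.105)-at_z(T,221,170,.105))
print(R.from_rotvec(bot.observe()["orientation"]).as_matrix().round(3))
```

```text
proj scene (np.float64(198.76350303968172), np.float64(237.7509001067838))
col 190 [113 115 117 117 119 119  75 106 122 138 144  97 117 104  81 111 112 111
 112 117 118 118 117 117 108  94]
col 205 [113 116 120 118 116 111  74  68  98 116 133 145 138 124 112  88  97 114
 115 115 116 117 116 115 116 116]
row 190 [105 104 102 102 103 103 102 100 116 115 112 113 104 107 120 132 143 136
 120 105  82  64  61  60  62  64 104 106 113 112 111]
row 205 [117 115 101 100 101 100 100 102 102  82 109 121 135 145 132 118 103  73
  71  72  69  72 116 115 116 117 108 107 111 111 110]
[174 153  69  66 409]
col 175 153 156 [0.6448 0.1176]
col 181 154 155 [0.6448 0.1058]
col 187 154 157 [0.6427 0.0939]
col 193 155 157 [0.6416 0.082 ]
col 199 155 157 [0.6416 0.0701]
col 205 156 159 [0.6385 0.0582]
col 211 157 159 [0.6375 0.0463]
col 217 157 160 [0.6364 0.0344]
col 223 159 162 [0.6323 0.0225]
row 166 230 235 [0.621  0.0036]
row 171 235 238 [ 0.6108 -0.0044]
row 176 238 241 [ 0.6006 -0.0105]
row 181 239 242 [ 0.5905 -0.0125]
row 186 240 242 [ 0.5804 -0.0136]
row 191 239 242 [ 0.5704 -0.0127]
row 196 238 241 [ 0.5604 -0.0109]
row 201 237 240 [ 0.5505 -0.009 ]
row 206 236 239 [ 0.5405 -0.0072]
row 211 235 238 [ 0.5307 -0.0053]
row 216 234 237 [ 0.5208 -0.0035]
mm/px [5.54573028e-06 1.96931571e-03 0.00000000e+00]
[[-0.965  0.263 -0.001]
 [ 0.263  0.965 -0.002]
 [ 0.    -0.002 -1.   ]]
```

play_rows([
  [11,-17,2,0,0,-0.5,1],
  [11,-17,2,0,0,-0.5,1],
  [11,-17,2,0,0,-0.5,1],
  [11,-17,2,0,0,-0.5,1],
  [11,-17,2,0,0,-0.5,1],
])

```text
time_s: 0.52
eef_pos: [0.268, 0.4066, 0.2511]
orientation: [1.183, 2.91, -0.002]
contact_force: [0.8, 0.6, 0.8]
finger_gap: 0.0856
grasp_force: 0.0
```

play_rows([
  [12,-17,0,0,0,-0.5,1],
  [12,-17,0,0,0,-0.5,1],
  [12,-17,0,0,0,-0.5,1],
  [12,-17,0,0,0,-0.5,1],
  [12,-17,0,0,0,-0.5,1],
])

```text
time_s: 0.93
eef_pos: [0.3881, 0.237, 0.2512]
orientation: [-1.867, -2.527, 0.0]
contact_force: [1.2, 0.5, -0.2]
finger_gap: 0.0854
grasp_force: 0.0
```

play_rows([
  [6,-19,0,0,0,-0.5,1],
  [6,-19,0,0,0,-0.5,1],
  [6,-19,0,0,0,-0.5,1],
  [6,-19,0,0,0,-0.5,1],
  [6,-19,0,0,0,-0.5,1],
])

```text
time_s: 1.35
eef_pos: [0.4479, 0.046, 0.2512]
orientation: [2.434, 1.985, -0.001]
contact_force: [0.5, 0.6, 0.3]
finger_gap: 0.0853
grasp_force: 0.0
```

Run:
```python
from h import *
s=bot.observe(); print(s["time_s"],s["eef_pos"],s["joint_positions"].round(2)); M=R.from_rotvec(s["orientation"]).as_matrix(); print(np.degrees(np.arctan2(M[1,1],M[0,1])),M.round(3))
```

```text
1.35 [0.44787219 0.0460416  0.25116295] [-0.05  0.12  1.79 -0.    1.23  0.15]
-11.604378699493859 [[ 0.201  0.98  -0.   ]
 [ 0.98  -0.201 -0.001]
 [-0.001  0.    -1.   ]]
```

play_rows([
  [0,-19,-1,0,0,-0.5,1],
  [0,-19,-1,0,0,-0.5,1],
  [0,-19,-1,0,0,-0.5,1],
  [0,-19,-1,0,0,-0.5,1],
  [0,-19,-1,0,0,-0.5,1],
])

```text
time_s: 1.77
eef_pos: [0.4473, -0.145, 0.241]
orientation: [2.85, 1.32, -0.001]
contact_force: [0.2, 0.4, 1.0]
finger_gap: 0.0856
grasp_force: 0.0
```

play_rows([
  [-0.9,-8.7,-12,0,0,-0.416,1],
  [-0.9,-8.7,-12,0,0,-0.416,1],
  [-0.9,-8.7,-12,0,0,-0.416,1],
  [-0.9,-8.7,-12,0,0,-0.416,1],
  [-0.9,-8.7,-12,0,0,-0.416,1],
])

```text
time_s: 2.18
eef_pos: [0.4359, -0.229, 0.1173]
orientation: [-3.056, -0.708, 0.008]
contact_force: [-0.1, 0.8, -1.1]
finger_gap: 0.0852
grasp_force: 0.0
```

Run:
```python
from h import *
s=bot.observe(); print(s["time_s"],s["eef_pos"]); M=R.from_rotvec(s["orientation"]).as_matrix(); print(np.degrees(np.arctan2(M[1,1],M[0,1])))
c=optics.camera("wrist"); print({k:v for k,v in c.items() if k!="color"}); cv2.imwrite("pics/w1.png",c["color"])
```

```text
2.1833 [ 0.43592021 -0.22902826  0.11730113]
-63.908851560273376
{'fx': 325.19226210127806, 'fy': 325.19226210127806, 'cx': 284.2026562280392, 'cy': 208.55809574684676, 'mount': array([[-4.38116729e-04,  9.50820624e-01,  3.09741747e-01,
         7.96032597e-02],
       [ 9.99999852e-01,  3.16740360e-04,  4.42153499e-04,
        -6.53200547e-05],
       [ 3.22300953e-04,  3.09741895e-01, -9.50820622e-01,
        -1.43346528e-01],
       [ 0.00000000e+00,  0.00000000e+00,  0.00000000e+00,
         1.00000000e+00]])}
```

View pics/w1.png

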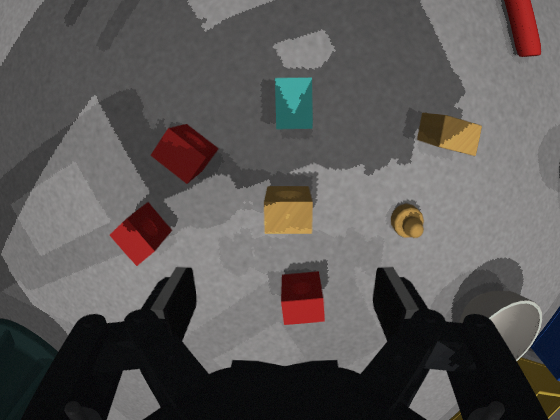

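The wrist view has the block at (288,210), square to the fingers, with its bore in the far face at about (290,195). The nearest red look-alike is at (303,298), between the fingers' reach and the camera.

```bash
cat >> h.py <<'E'
def wray(c,s,u,v):
    M=R.from_rotvec(s["orientation"]).as_matrix(); x,y=(u-c["cx"])/c["fx"],(v-c["cy"])/c["fy"]; r=np.hypot(x,y); k=np.sin(r)/r if r>0 else 1
    d=np.array([x*k,-y*k,-np.cos(r)]); m=c["mount"]; return s["eef_pos"]+M@m[:3,3], M@(m[:3,:3]@d)
def wat_z(c,s,u,v,z):
    o,d=wray(c,s,u,v); return o+d*(z-o[2])/d[2]
E
python3 - <<'E'
from h import *
s=bot.observe(); c=optics.camera("wrist")
im=c["color"].astype(int)
m=((im[...,2]-im[...,0]>50)&(im[...,2]>150)&(im[...,1]>110)); m[:, :255]=0;m[:,325:]=0;m[:195]=0;m[245:]=0
p=np.argwhere(m); W=np.array([wat_z(c,s,u,v,.044)[:2] for v,u in p])
print(len(p),W.mean(0),cv2.minAreaRect((W*1000).astype(np.float32)),s["eef_pos"])
E
```

```text
1512 [ 0.43851534 -0.23009828] ((438.4625549316406, -230.19393920898438), (23.615760803222656, 34.15883255004883), 26.296398162841797) [ 0.43681602 -0.22812775  0.11916661]
```

play_rows([
  [-0.05,-0.2,-4,0,0,0.004,1],
  [-0.05,-0.2,-8,0,0,0.004,1],
  [-0.05,-0.2,-10,0,0,0.004,1],
  [-0.05,-0.2,-11,0,0,0.004,1],
  [-0.05,-0.2,-11.3,0,0,0.004,1],
])

```text
time_s: 2.7
eef_pos: [0.4382, -0.2291, 0.008]
orientation: [-3.056, -0.725, 0.001]
contact_force: [0.3, 0.1, -0.0]
finger_gap: 0.0853
grasp_force: 0.0
```

play_rows([
  [0,0,0,0,0,0,1],
  [0,0,0,0,0,0,0.3],
  [0,0,0,0,0,0,0],
])

```text
time_s: 2.95
eef_pos: [0.4395, -0.2308, 0.0099]
orientation: [3.055, 0.722, 0.003]
contact_force: [-0.3, -0.8, 0.3]
finger_gap: 0.0639
grasp_force: 0.0
```

play_rows([
  [0,0,-0.1,0,0,0,-0.3],
  [0,0,-0.1,0,0,0,-1],
  [0,0,-0.1,0,0,0,-1],
  [0,0,-0.1,0,0,0,-1],
  [0,0,-0.1,0,0,0,-1],
])

```text
time_s: 3.37
eef_pos: [0.4386, -0.2305, 0.0082]
orientation: [3.057, 0.722, 0.002]
contact_force: [-0.7, 0.7, 6.7]
finger_gap: 0.0335
grasp_force: 59.6
```

play_rows([
  [0,0,0,0,0,0,-1],
  [0,0,0,0,0,0,-1],
  [0,0,0,0,0,0,-1],
])

```text
time_s: 3.62
eef_pos: [0.4386, -0.2305, 0.0082]
orientation: [3.057, 0.722, 0.002]
contact_force: [-0.5, 0.3, 7.4]
finger_gap: 0.0334
grasp_force: 59.6
```

Run:
```python
import pickle
from h import *
from scipy.optimize import least_squares
s=bot.observe(); print(s["time_s"],s["eef_pos"],s["finger_gap"],s["grasp_force"],s["contact_force"],s["wrist_torque"]); M=R.from_rotvec(s["orientation"]).as_matrix(); print(np.degrees(np.arctan2(M[1,1],M[0,1])))
a=pickle.load(open("a.pkl","rb")); T=a["top"]; gg=T["color"].astype(float).mean(2)
# coarse line then subpixel peaks perpendicular
def model(q,n=200):
    x0,y0,th,L1,k1,k2,k3,Lb,L2=q
    Lt=L1+Lb+L2; ss=np.linspace(0,Lt,n); k=np.where(ss<L1,0,np.where(ss<L1+Lb/3,k1,np.where(ss<L1+2*Lb/3,k2,np.where(ss<L1+Lb,k3,0))))
    h=th-np.r_[0,np.cumsum((k[1:]+k[:-1])/2*np.diff(ss))]
    dx=np.cos(h);dy=np.sin(h)
    x=x0+np.r_[0,np.cumsum((dx[1:]+dx[:-1])/2*np.diff(ss))]; y=y0+np.r_[0,np.cumsum((dy[1:]+dy[:-1])/2*np.diff(ss))]
    return ss,x,y,h
q0=np.array([.6455,.118,np.radians(-96.4),.080,16.,16,16,.1,.045])
pts=None
q=q0
gb=cv2.GaussianBlur(gg,(0,0),.7)
import scipy.ndimage as nd
def fit(P,q):
    def res(q):
        _,x,y,h=model(q); d=np.hypot(P[:,0,None]-x,P[:,1,None]-y); i=d.argmin(1)
        r=(P[:,0]-x[i])*-np.sin(h[i])+(P[:,1]-y[i])*np.cos(h[i])
        return np.r_[r*1000,(q[3]-.08)*1000/10,(q[4:7]-q[4:7].mean())/8,(q[0]-q0[0])*0,(q[1]-q0[1])*1000, (q[8]-q0[8])*1000]
    return least_squares(res,q,x_scale=[.01,.01,.1,.01,5,5,5,.02,.01])
P=np.array([[.6448,.1117],[.6427,.0939],[.6416,.0761],[.6385,.0582],[.6375,.0463],[.6364,.0344],[.6323,.0225],[.621,.0036],[.6108,-.0044],[.6006,-.0105],[.5905,-.0125],[.5804,-.0136],[.5704,-.0127],[.5604,-.0109],[.5505,-.009],[.5405,-.0072],[.5307,-.0053],[.5208,-.0035]])
for it in range(3):
    r=fit(P,q); q=r.x; ss,x,y,h=model(q)
    P=[]
    for i in range(4,196,4):
        n=np.array([-np.sin(h[i]),np.cos(h[i])]); t=np.arange(-.011,.0111,.0005)
        w=np.array([x[i],y[i]])+t[:,None]*n
        uv=np.array([proj(T,np.r_[b,.105]) for b in w]); v=nd.map_coordinates(gb,[uv[:,1],uv[:,0]],order=1)
        core=np.abs(t)<.006; j=np.flatnonzero(core)[v[core].argmax()]; c=np.abs(t-t[j])<.004
        wt=np.clip(v[c]-v[c].min(),0,None); tt=(t[c]*wt).sum()/wt.sum()
        P.append(at_z(T,*(np.array(proj(T,np.r_[x[i],y[i],.105])) ),.105)[:2]+tt*n)
    P=np.array(P)
r=fit(P,q); q=r.x; print(q.round(4), "resid mm",np.std(r.fun[:len(P)]),np.abs(r.fun[:len(P)]).max())
# bias shift (-.35,+.35)px
sh=at_z(T,240-.35,190+.35,.105)-at_z(T,240,190,.105); print("shift",sh)
q[:2]+=sh[:2]; ss,x,y,h=model(q,400); np.save("tube.npy",np.c_[ss,x,y,h])
for i in range(0,400,19): print((1000*ss[i]).round(0),(1000*x[i]).round(1),(1000*y[i]).round(1),np.degrees(h[i]).round(1))
```

```text
3.6167 [ 0.43864881 -0.23047931  0.00819523] 0.033444782190009334 59.55980736762285 [-0.53654476  0.29975359  7.35129044] [0.18240428 0.07534661 0.03712645]
-63.43353629657359
[ 0.6454  0.118  -1.6732  0.0802 17.109  17.5982 17.3442  0.0964  0.045 ] resid mm 0.3001468374285999 0.941106841974408
shift [-0.00069923  0.00067786  0.        ]
0.0 644.7 118.7 -95.9
11.0 643.6 108.2 -95.9
21.0 642.5 97.7 -95.9
32.0 641.4 87.2 -95.9
42.0 640.4 76.7 -95.9
53.0 639.3 66.2 -95.9
63.0 638.2 55.7 -95.9
74.0 637.1 45.2 -95.9
84.0 635.9 34.8 -99.9
95.0 633.2 24.6 -110.3
105.0 628.6 15.1 -120.6
116.0 622.5 6.5 -131.1
127.0 614.8 -0.7 -141.7
137.0 606.0 -6.5 -152.3
148.0 596.2 -10.5 -162.9
158.0 585.9 -12.6 -173.4
169.0 575.4 -12.9 -183.9
179.0 565.0 -11.3 -191.4
190.0 554.6 -9.2 -191.4
200.0 544.3 -7.1 -191.4
211.0 534.0 -5.0 -191.4
222.0 523.6 -3.0 -191.4
```

play_rows([
  [0,0,3,0,0,0,-1],
  [0,0,6,0,0,0,-1],
  [0,0,8,0,0,0,-1],
  [0,0,8,0,0,0,-1],
  [0,0,8,0,0,0,-1],
])

```text
time_s: 4.03
eef_pos: [0.4388, -0.2307, 0.0883]
orientation: [3.055, 0.721, 0.003]
contact_force: [0.3, -0.1, -1.8]
finger_gap: 0.033
grasp_force: 60.4
```

play_rows([
  [1,4,0,0,0,-0.1,-1],
  [1.5,8,0,0,0,-0.2,-1],
  [2,12,0,0,0,-0.3,-1],
  [3,15,0,0,0,-0.4,-1],
  [3.5,18,0,0,0,-0.5,-1],
])

```text
time_s: 4.45
eef_pos: [0.4724, -0.0481, 0.0858]
orientation: [-3.14, 0.064, 0.003]
contact_force: [0.7, -0.5, -1.7]
finger_gap: 0.0332
grasp_force: 60.5
```

play_rows([
  [0.2,2.8,0,0,0,-0.08,-1],
  [0.2,5.6,0,0,0,-0.163,-1],
  [0.2,5.6,0,0,0,-0.163,-1],
  [0.2,5.6,0,0,0,-0.163,-1],
  [0.2,5.6,0,0,0,-0.163,-1],
])

```text
time_s: 4.87
eef_pos: [0.4743, 0.0058, 0.0863]
orientation: [3.126, -0.309, -0.003]
contact_force: [-0.7, -0.1, -1.9]
finger_gap: 0.0333
grasp_force: 60.7
```

```bash
cat > st.py <<'E'
from h import *
s=bot.observe(); M=R.from_rotvec(s["orientation"]).as_matrix()
print(s["time_s"],"tcp",s["eef_pos"].round(4),"yawx",np.degrees(np.arctan2(M[1,0],M[0,0])).round(2),"tilt",M[:2,2].round(4),"F",s["contact_force"].round(1),"T",s["wrist_torque"].round(2),s["finger_gap"].round(4))
t=np.load("tube.npy"); x=M[:2,0]; b=s["eef_pos"][:2]
i=np.hypot(t[:,1]-b[0],t[:,2]-b[1]).argmin(); n=np.array([-np.sin(t[i,3]),np.cos(t[i,3])])
print("arc from shoulder",t[i,0].round(4),"lateral(mm, along n)",((b-t[i,1:3])@n*1000).round(2),"heading",np.degrees(t[i,3])+180)
E
python3 st.py
python3 - <<'E'
from h import *
c=optics.camera("wrist"); cv2.imwrite("pics/w2.png",c["color"])
E
```

```text
Traceback (most recent call last):
  File "st.py", line 3, in <module>
    print(s["time_s"],"tcp",s["eef_pos"].round(4),"yawx",np.degrees(np.arctan2(M[1,0],M[0,0])).round(2),"tilt",M[:2,2].round(4),"F",s["contact_force"].round(1),"T",s["wrist_torque"].round(2),s["finger_gap"].round(4))
                                                                                                                                                                                               ^^^^^^^^^^^^^^^^^^^^^
AttributeError: 'float' object has no attribute 'round'
```

View pics/w2.png

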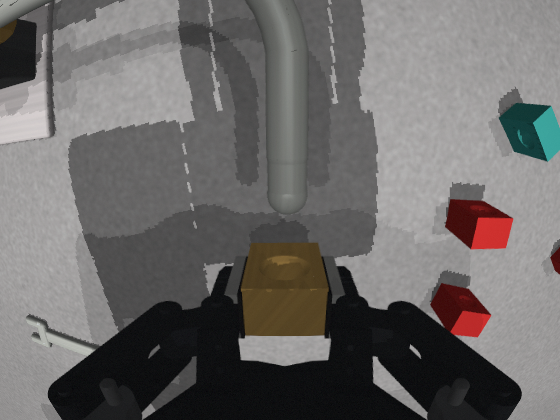

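```bash
sed -i 's/s\["finger_gap"\].round(4)/s["finger_gap"]/' st.py; python3 st.py
python3 - <<'E'
from h import *
s=bot.observe(); c=optics.camera("wrist"); M=R.from_rotvec(s["orientation"]).as_matrix()
g=cv2.cvtColor(c["color"],cv2.COLOR_BGR2GRAY).astype(float)
for v in (70,100,130,160,185):
    d=np.diff(cv2.GaussianBlur(g,(0,0),1)[v]); l=255+d[255:280].argmax(); r=292+d[292:320].argmin() 
    print(v,l,r,d[l].round(),d[r].round(), g[v,258:316:3].astype(int))
for u,v in((286.5,70),(286.5,130),(286.5,185),(286,213)):
    p=wat_z(c,s,u,v,.105); q=M.T@(p-s["eef_pos"]); print(p.round(4),"tool",(q*1000).round(1))
# block front-face bore px -> tool y
for u,v in((248,243),(320,243)):
    o,d=wray(c,s,u,v); p=wat_z(c,s,u,v,s["eef_pos"][2]+.0358); print("top front edge tool",(M.T@(p-s["eef_pos"])*1000).round(1))
E
```

```text
4.9167 tcp [0.4745 0.0053 0.0865] yawx -11.37 tilt [-0.0014 -0.    ] F [-0.2  0.3 -2.4] T [-0.02  0.01  0.01] 0.03284395153937123
arc from shoulder 0.2215 lateral(mm, along n) 1.55 heading -11.357650564084565
70 266 292 4.0 -4.0 [100 101  72  88  97 100 106 117 126 134 134 124 111 106 101  93  81  85
  89  85]
100 255 304 8.0 -5.0 [ 97  94  85  87  97 101 108 116 125 133 133 124 111 106 104  95  80  85
  86  87]
130 256 304 6.0 -5.0 [ 98  99  88  88  97 103 107 113 122 126 129 122 112 107 103  97  79  86
  88  89]
160 256 303 8.0 -4.0 [104 102 102  83  95 101 105 113 118 121 124 118 111 107 102  94  85  87
  90  93]
185 268 302 4.0 -4.0 [104 106 103  77  93 100 107 112 117 119 122 117 111 105 101  90 105  89
  95  89]
[ 0.566  -0.0139  0.105 ] tool [ 93.5   0.8 -18.6]
[ 0.5434 -0.0093  0.105 ] tool [ 70.4   0.8 -18.6]
[ 0.5221 -0.0051  0.105 ] tool [ 48.7   0.8 -18.6]
[ 0.5107 -0.0026  0.105 ] tool [ 37.    0.6 -18.5]
top front edge tool [ 31.4 -13.2 -35.8]
top front edge tool [ 31.4  12.9 -35.8]
```

The tube leg runs straight up the wrist image (edges about x=266 to 305, tip at (286,213)), and the bore at (285,268) lines up with it to within about 0.5 mm. Now I'll thread it.

play_rows([
  [1,-0.24,0.07,0,0,0,-1],
  [2,-0.44,0.07,0,0,0,-1],
  [2.4,-0.52,0.07,0,0,0,-1],
  [2.6,-0.57,0.07,0,0,0,-1],
  [2.8,-0.61,0.07,0,0,0,-1],
])

```text
time_s: 5.38
eef_pos: [0.5036, -0.0007, 0.0879]
orientation: [-3.126, 0.313, 0.0]
contact_force: [-0.2, -0.0, -2.5]
finger_gap: 0.0336
grasp_force: 60.7
```

play_rows([
  [0.2,-0.04,0,0,0,0,-1],
  [0.4,-0.08,0,0,0,0,-1],
  [0.6,-0.12,0,0,0,0,-1],
  [0.8,-0.16,0,0,0,0,-1],
  [0.8,-0.16,0,0,0,0,-1],
])

```text
time_s: 5.8
eef_pos: [0.5111, -0.0019, 0.0878]
orientation: [3.126, -0.312, -0.0]
contact_force: [-0.7, -0.4, -4.1]
finger_gap: 0.0336
grasp_force: 60.6
```

```bash
python3 - <<'E'
import numpy as np
t=np.load("tube.npy"); t[:,1]-=.0008; t[:,2]-=.0021; np.save("tube.npy",t)
E
python3 st.py
```

```text
5.8 tcp [ 0.5111 -0.0019  0.0878] yawx -11.4 tilt [-0.0003 -0.    ] F [-0.7 -0.4 -4.1] T [-0.14  0.06 -0.01] 0.0335503300567981
arc from shoulder 0.2215 lateral(mm, along n) -0.83 heading -11.357650564084565
```

play_rows([
  [0,0,-0.06,0,0,0,-1],
  [0.4,-0.08,-0.06,0,0,0,-1],
  [0.6,-0.12,-0.06,0,0,0,-1],
  [0.8,-0.16,-0.06,0,0,0,-1],
  [0.8,-0.16,-0.06,0,0,0,-1],
])

```text
time_s: 6.22
eef_pos: [0.5199, -0.0035, 0.0875]
orientation: [-3.126, 0.312, -0.001]
contact_force: [-0.2, 0.0, -2.9]
finger_gap: 0.0333
grasp_force: 60.6
```

```bash
python3 st.py
```

```text
6.2167 tcp [ 0.5199 -0.0035  0.0875] yawx -11.42 tilt [ 0.0009 -0.    ] F [-0.2  0.  -2.9] T [-0.03 -0.09  0.01] 0.033292729421943335
arc from shoulder 0.2215 lateral(mm, along n) -0.93 heading -11.357650564084565
```

play_rows([
  [0.35,-0.07,-0.02,0,0,0,-1],
  [0.7,-0.14,-0.02,0,0,0,-1],
  [1.05,-0.21,-0.02,0,0,0,-1],
  [1.4,-0.28,-0.02,0,0,0,-1],
  [1.7,-0.34,-0.02,0,0,0,-1],
])

```text
time_s: 6.63
eef_pos: [0.5368, -0.0069, 0.0872]
orientation: [-3.126, 0.312, -0.001]
contact_force: [-0.8, -0.0, -2.4]
finger_gap: 0.0336
grasp_force: 60.6
```

```bash
python3 st.py
```

```text
6.6333 tcp [ 0.5368 -0.0069  0.0872] yawx -11.42 tilt [0.0005 0.    ] F [-0.8 -0.  -2.4] T [-0.11  0.08 -0.02] 0.03357498747885654
arc from shoulder 0.2077 lateral(mm, along n) -0.9 heading -11.357650564084565
```

play_rows([
  [0,-0.05,0,0,0,0,-1],
  [0,-0.1,0,0,0,0,-1],
  [0,-0.1,0,0,0,0,-1],
])

```text
time_s: 6.88
eef_pos: [0.5363, -0.0078, 0.0872]
orientation: [-3.126, 0.312, -0.001]
contact_force: [-0.3, 0.2, -2.1]
finger_gap: 0.0334
grasp_force: 60.6
```

play_rows([
  [0,0.05,0,0,0,0,-1],
  [0,0.1,0,0,0,0,-1],
  [0,0.2,0,0,0,0,-1],
  [0,0.2,0,0,0,0,-1],
])

```text
time_s: 7.22
eef_pos: [0.5359, -0.0062, 0.0871]
orientation: [3.125, -0.311, -0.0]
contact_force: [-0.6, -3.6, -4.0]
finger_gap: 0.033
grasp_force: 60.7
```

```bash
python3 st.py
```

```text
7.2167 tcp [ 0.5359 -0.0062  0.0871] yawx -11.38 tilt [-0.0002 -0.0009] F [-0.6 -3.6 -4. ] T [-0.48  0.1   0.01] 0.03300934277048592
arc from shoulder 0.2082 lateral(mm, along n) -1.46 heading -11.357650564084565
```

```bash
cat > plan.py <<'E'
import sys
from h import *
exec(open("st.py").read())
yaw=np.arctan2(M[1,0],M[0,0]); ss=t[:,0]
def pose(a):
    k=np.linspace(-.012,.012,25)+a; X=np.interp(k,ss,t[:,1]);Y=np.interp(k,ss,t[:,2])
    lo=k>ss[-1]; hx=(X[0]-X[12],Y[0]-Y[12]) 
    return X.mean(),Y.mean(),np.arctan2(Y[2]-Y[22],X[2]-X[22])
for a in sys.argv[1:]:
    x,y,h=pose(float(a)); d=(h-yaw+np.pi)%(2*np.pi)-np.pi
    print(a,"shift cm",((x-b[0])*100).round(3),((y-b[1])*100).round(3),((.0872-s["eef_pos"][2])*100).round(2),"turn",d.round(3),"deg",np.degrees(h).round(1))
E
python3 plan.py .204 .200 .196 .192 .188
```

```text
7.2167 tcp [ 0.5359 -0.0062  0.0871] yawx -11.38 tilt [-0.0002 -0.0009] F [-0.6 -3.6 -4. ] T [-0.48  0.1   0.01] 0.03300934277048592
arc from shoulder 0.2082 lateral(mm, along n) -1.46 heading -11.357650564084565
.204 shift cm 0.41 -0.231 0.01 turn 0.0 deg -11.4
.200 shift cm 0.802 -0.31 0.01 turn 0.0 deg -11.4
.196 shift cm 1.194 -0.388 0.01 turn 0.0 deg -11.4
.192 shift cm 1.586 -0.467 0.01 turn 0.0 deg -11.4
.188 shift cm 1.979 -0.546 0.01 turn 0.0 deg -11.4
```

play_rows([
  [0,-0.17,0,0,0,0,-1],
  [0.4,-0.26,0,0,0,0,-1],
  [0.8,-0.34,0,0,0,0,-1],
  [1.2,-0.42,0,0,0,0,-1],
  [1.6,-0.5,0,0,0,0,-1],
])

```text
time_s: 7.63
eef_pos: [0.5529, -0.0108, 0.0872]
orientation: [-3.126, 0.313, -0.001]
contact_force: [-0.7, -0.3, -1.3]
finger_gap: 0.0336
grasp_force: 60.7
```

```bash
python3 plan.py .189 .186 .183 .180 .177 .174
```

```text
7.6333 tcp [ 0.5529 -0.0108  0.0872] yawx -11.42 tilt [0.0005 0.0003] F [-0.7 -0.3 -1.3] T [-0.02  0.02  0.01] 0.03359976491883417
arc from shoulder 0.191 lateral(mm, along n) -0.26 heading -11.357650564084565
.189 shift cm 0.186 -0.064 -0.0 turn 0.001 deg -11.4
.186 shift cm 0.48 -0.122 -0.0 turn 0.001 deg -11.4
.183 shift cm 0.774 -0.179 -0.0 turn 0.006 deg -11.1
.180 shift cm 1.069 -0.233 -0.0 turn 0.018 deg -10.4
.177 shift cm 1.365 -0.281 -0.0 turn 0.039 deg -9.2
.174 shift cm 1.661 -0.322 -0.0 turn 0.067 deg -7.6
```

play_rows([
  [0.2,-0.06,0,0,0,0,-1],
  [0.5,-0.12,0,0,0,0.001,-1],
  [0.77,-0.18,0,0,0,0.006,-1],
  [1.07,-0.23,0,0,0,0.018,-1],
  [1.07,-0.23,0,0,0,0.018,-1],
])

```text
time_s: 8.05
eef_pos: [0.5637, -0.0133, 0.0872]
orientation: [-3.129, 0.283, -0.001]
contact_force: [0.2, 0.1, -2.1]
finger_gap: 0.0331
grasp_force: 60.7
```

```bash
python3 plan.py .178 .176 .174 .172 .170 .168 .166
```

```text
8.05 tcp [ 0.5637 -0.0133  0.0872] yawx -10.33 tilt [ 0.0009 -0.    ] F [ 0.2  0.1 -2.1] T [0.   0.04 0.01] 0.03306553073106567
arc from shoulder 0.1799 lateral(mm, along n) -0.0 heading -11.357650564084565
.178 shift cm 0.183 -0.022 -0.0 turn 0.012 deg -9.6
.176 shift cm 0.381 -0.052 -0.0 turn 0.028 deg -8.7
.174 shift cm 0.578 -0.078 -0.0 turn 0.048 deg -7.6
.172 shift cm 0.776 -0.1 -0.0 turn 0.071 deg -6.3
.170 shift cm 0.974 -0.118 -0.0 turn 0.097 deg -4.8
.168 shift cm 1.173 -0.13 -0.0 turn 0.127 deg -3.0
.166 shift cm 1.371 -0.137 -0.0 turn 0.161 deg -1.1
```

Tracking the tube line with no load. Starting into the bend.

play_rows([
  [0.2,-0.02,0,0,0,0.012,-1],
  [0.38,-0.05,0,0,0,0.028,-1],
  [0.58,-0.08,0,0,0,0.048,-1],
  [0.78,-0.1,0,0,0,0.071,-1],
  [0.78,-0.1,0,0,0,0.071,-1],
])

```text
time_s: 8.47
eef_pos: [0.5712, -0.0142, 0.0872]
orientation: [-3.137, 0.17, -0.001]
contact_force: [0.6, 0.6, -2.1]
finger_gap: 0.0333
grasp_force: 60.7
```

```bash
python3 plan.py .170 .168 .166 .164 .162
```

```text
8.4667 tcp [ 0.5712 -0.0142  0.0872] yawx -6.21 tilt [0.0006 0.0001] F [ 0.6  0.6 -2.1] T [ 0.06 -0.02 -0.01] 0.033284875502459614
arc from shoulder 0.1721 lateral(mm, along n) -0.47 heading -7.219299289037281
.170 shift cm 0.228 -0.03 -0.0 turn 0.025 deg -4.8
.168 shift cm 0.426 -0.042 -0.0 turn 0.055 deg -3.0
.166 shift cm 0.625 -0.049 -0.0 turn 0.089 deg -1.1
.164 shift cm 0.823 -0.049 -0.0 turn 0.123 deg 0.9
.162 shift cm 1.021 -0.042 -0.0 turn 0.158 deg 2.8
```

play_rows([
  [0.22,-0.03,0,0,0,0.025,-1],
  [0.43,-0.04,0,0,0,0.055,-1],
  [0.62,-0.05,0,0,0,0.089,-1],
  [0.82,-0.05,0,0,0,0.123,-1],
  [0.82,-0.05,0,0,0,0.123,-1],
])

```text
time_s: 8.88
eef_pos: [0.5792, -0.0146, 0.0872]
orientation: [-3.141, -0.023, -0.001]
contact_force: [0.1, 0.9, -1.5]
finger_gap: 0.0332
grasp_force: 60.7
```

```bash
python3 plan.py .162 .160 .158 .156 .154
```

```text
8.8833 tcp [ 0.5792 -0.0146  0.0872] yawx 0.85 tilt [0.0003 0.0002] F [ 0.1  0.9 -1.5] T [ 0.04 -0.02 -0.05] 0.033171232134150935
arc from shoulder 0.1644 lateral(mm, along n) -0.54 heading 0.5056230910509498
.162 shift cm 0.215 -0.002 0.0 turn 0.035 deg 2.8
.160 shift cm 0.413 0.011 0.0 turn 0.069 deg 4.8
.158 shift cm 0.61 0.031 0.0 turn 0.104 deg 6.8
.156 shift cm 0.807 0.058 0.0 turn 0.139 deg 8.8
.154 shift cm 1.003 0.092 0.0 turn 0.174 deg 10.8
```

play_rows([
  [0.22,0.01,0,0,0,0.035,-1],
  [0.41,0.02,0,0,0,0.069,-1],
  [0.61,0.04,0,0,0,0.104,-1],
  [0.81,0.07,0,0,0,0.139,-1],
  [0.81,0.07,0,0,0,0.139,-1],
])

```text
time_s: 9.3
eef_pos: [0.5873, -0.0139, 0.0872]
orientation: [-3.132, -0.24, -0.001]
contact_force: [0.0, 0.1, -2.0]
finger_gap: 0.0332
grasp_force: 60.7
```

```bash
python3 plan.py .154 .152 .150 .148 .146
```

```text
9.3 tcp [ 0.5873 -0.0139  0.0872] yawx 8.75 tilt [0.0005 0.    ] F [ 0.   0.1 -2. ] T [-0.02  0.02  0.01] 0.033171721765950776
arc from shoulder 0.156 lateral(mm, along n) -0.52 heading 8.782325641145462
.154 shift cm 0.194 0.027 -0.0 turn 0.036 deg 10.8
.152 shift cm 0.389 0.067 -0.0 turn 0.07 deg 12.8
.150 shift cm 0.581 0.115 -0.0 turn 0.105 deg 14.8
.148 shift cm 0.772 0.169 -0.0 turn 0.14 deg 16.8
.146 shift cm 0.961 0.229 -0.0 turn 0.175 deg 18.8
```

Forces are at baseline, so I'm lengthening the steps slightly.

play_rows([
  [0.2,0.03,0,0,0,0.036,-1],
  [0.39,0.07,0,0,0,0.07,-1],
  [0.58,0.12,0,0,0,0.105,-1],
  [0.77,0.17,0,0,0,0.14,-1],
  [0.96,0.23,0,0,0,0.175,-1],
])

```text
time_s: 9.72
eef_pos: [0.5964, -0.0116, 0.0871]
orientation: [-3.1, -0.511, 0.0]
contact_force: [-1.4, 0.1, -1.8]
finger_gap: 0.0337
grasp_force: 60.7
```

```bash
python3 plan.py .144 .142 .140 .138 .136
```

```text
9.7167 tcp [ 0.5964 -0.0116  0.0871] yawx 18.74 tilt [-0.0003  0.0001] F [-1.4  0.1 -1.8] T [0.04 0.   0.02] 0.03366724606732924
arc from shoulder 0.1466 lateral(mm, along n) -0.63 heading 18.162588531252595
.144 shift cm 0.242 0.067 0.01 turn 0.036 deg 20.8
.142 shift cm 0.427 0.14 0.01 turn 0.071 deg 22.8
.140 shift cm 0.608 0.221 0.01 turn 0.106 deg 24.8
.138 shift cm 0.787 0.307 0.01 turn 0.141 deg 26.8
.136 shift cm 0.962 0.399 0.01 turn 0.176 deg 28.8
```

play_rows([
  [0.2,0.07,0,0,0,0.036,-1],
  [0.39,0.14,0,0,0,0.071,-1],
  [0.57,0.22,0,0,0,0.106,-1],
  [0.75,0.31,0,0,0,0.141,-1],
  [0.92,0.4,0,0,0,0.176,-1],
])

```text
time_s: 10.13
eef_pos: [0.6055, -0.0076, 0.0871]
orientation: [-3.043, -0.782, 0.001]
contact_force: [-0.4, 0.3, -1.3]
finger_gap: 0.0331
grasp_force: 60.7
```

```bash
python3 plan.py .134 .132 .130 .128 .126
```

```text
10.1333 tcp [ 0.6055 -0.0076  0.0871] yawx 28.82 tilt [-0.0004  0.0001] F [-0.4  0.3 -1.3] T [ 0.01  0.02 -0.02] 0.03312634546181652
arc from shoulder 0.1366 lateral(mm, along n) -0.67 heading 28.211799612108166
.134 shift cm 0.218 0.099 0.01 turn 0.035 deg 30.8
.132 shift cm 0.386 0.203 0.01 turn 0.07 deg 32.8
.130 shift cm 0.551 0.314 0.01 turn 0.105 deg 34.9
.128 shift cm 0.712 0.43 0.01 turn 0.141 deg 36.9
.126 shift cm 0.868 0.552 0.01 turn 0.176 deg 38.9
```

play_rows([
  [0.19,0.1,0,0,0,0.035,-1],
  [0.36,0.2,0,0,0,0.07,-1],
  [0.53,0.31,0,0,0,0.105,-1],
  [0.69,0.43,0,0,0,0.141,-1],
  [0.85,0.55,0,0,0,0.176,-1],
])

```text
time_s: 10.55
eef_pos: [0.614, -0.0021, 0.0871]
orientation: [-2.962, -1.046, 0.001]
contact_force: [0.2, -0.9, -1.3]
finger_gap: 0.0335
grasp_force: 60.7
```

```bash
python3 plan.py .124 .122 .120 .118 .116
```

```text
10.55 tcp [ 0.614  -0.0021  0.0871] yawx 38.91 tilt [-0.0004  0.0001] F [ 0.2 -0.9 -1.3] T [-0.   -0.01  0.  ] 0.033476702126407125
arc from shoulder 0.126 lateral(mm, along n) -0.6 heading 38.849153352165786
.124 shift cm 0.173 0.126 0.01 turn 0.035 deg 40.9
.122 shift cm 0.32 0.258 0.01 turn 0.07 deg 42.9
.120 shift cm 0.463 0.396 0.01 turn 0.105 deg 44.9
.118 shift cm 0.601 0.538 0.01 turn 0.14 deg 46.9
.116 shift cm 0.734 0.686 0.01 turn 0.175 deg 48.9
```

play_rows([
  [0.17,0.12,0,0,0,0.035,-1],
  [0.32,0.25,0,0,0,0.07,-1],
  [0.46,0.39,0,0,0,0.105,-1],
  [0.6,0.54,0,0,0,0.14,-1],
  [0.73,0.68,0,0,0,0.175,-1],
])

```text
time_s: 10.97
eef_pos: [0.6213, 0.0047, 0.0871]
orientation: [-2.859, -1.301, 0.0]
contact_force: [0.3, -0.2, -1.6]
finger_gap: 0.0334
grasp_force: 60.7
```

```bash
python3 plan.py .114 .112 .110 .108 .106
```

```text
10.9667 tcp [0.6213 0.0047 0.0871] yawx 48.93 tilt [-0.0004  0.0001] F [ 0.3 -0.2 -1.6] T [-0.   -0.02 -0.07] 0.03337913936053002
arc from shoulder 0.116 lateral(mm, along n) -0.46 heading 48.92664636906244
.114 shift cm 0.131 0.155 0.01 turn 0.035 deg 50.9
.112 shift cm 0.254 0.311 0.01 turn 0.07 deg 52.9
.110 shift cm 0.371 0.471 0.01 turn 0.104 deg 54.9
.108 shift cm 0.482 0.635 0.01 turn 0.139 deg 56.9
.106 shift cm 0.587 0.803 0.01 turn 0.173 deg 58.9
```

play_rows([
  [0.13,0.15,0,0,0,0.035,-1],
  [0.25,0.31,0,0,0,0.07,-1],
  [0.37,0.47,0,0,0,0.104,-1],
  [0.48,0.63,0,0,0,0.139,-1],
  [0.58,0.8,0,0,0,0.173,-1],
])

```text
time_s: 11.38
eef_pos: [0.6271, 0.0127, 0.0871]
orientation: [-2.736, -1.543, 0.001]
contact_force: [1.0, -0.6, -1.4]
finger_gap: 0.0334
grasp_force: 60.7
```

```bash
python3 plan.py .104 .102 .100 .098 .096
```

```text
11.3833 tcp [0.6271 0.0127 0.0871] yawx 58.85 tilt [-0.0004  0.    ] F [ 1.  -0.6 -1.4] T [-0.01  0.01  0.04] 0.03336725594716914
arc from shoulder 0.1061 lateral(mm, along n) -0.49 heading 58.82517363015643
.104 shift cm 0.109 0.179 0.01 turn 0.035 deg 60.8
.102 shift cm 0.203 0.354 0.01 turn 0.069 deg 62.8
.100 shift cm 0.291 0.532 0.01 turn 0.103 deg 64.8
.098 shift cm 0.372 0.713 0.01 turn 0.137 deg 66.7
.096 shift cm 0.448 0.896 0.01 turn 0.172 deg 68.7
```

play_rows([
  [0.11,0.17,0,0,0,0.035,-1],
  [0.2,0.35,0,0,0,0.069,-1],
  [0.29,0.53,0,0,0,0.103,-1],
  [0.37,0.71,0,0,0,0.137,-1],
  [0.45,0.89,0,0,0,0.172,-1],
])

```text
time_s: 11.8
eef_pos: [0.6316, 0.0216, 0.0871]
orientation: [-2.594, -1.772, 0.001]
contact_force: [-1.2, -0.1, -1.3]
finger_gap: 0.0329
grasp_force: 60.7
```

```bash
python3 plan.py .094 .092 .090 .088 .086
```

```text
11.8 tcp [0.6316 0.0216 0.0871] yawx 68.7 tilt [-0.0004  0.    ] F [-1.2 -0.1 -1.3] T [0.02 0.01 0.01] 0.03292421699455093
arc from shoulder 0.0961 lateral(mm, along n) -0.43 heading 68.62254633362282
.094 shift cm 0.069 0.19 0.01 turn 0.034 deg 70.6
.092 shift cm 0.131 0.378 0.01 turn 0.068 deg 72.6
.090 shift cm 0.187 0.568 0.01 turn 0.102 deg 74.6
.088 shift cm 0.238 0.761 0.01 turn 0.134 deg 76.4
.086 shift cm 0.283 0.954 0.01 turn 0.163 deg 78.0
```

play_rows([
  [0.06,0.19,0,0,0,0.034,-1],
  [0.12,0.37,0,0,0,0.068,-1],
  [0.18,0.56,0,0,0,0.102,-1],
  [0.23,0.75,0,0,0,0.134,-1],
  [0.27,0.94,0,0,0,0.163,-1],
])

```text
time_s: 12.22
eef_pos: [0.6342, 0.0311, 0.0871]
orientation: [-2.441, -1.978, 0.001]
contact_force: [-0.7, -0.6, -1.2]
finger_gap: 0.033
grasp_force: 60.7
```

```bash
python3 plan.py .084 .082 .080 .078 .076
```

```text
12.2167 tcp [0.6342 0.0311 0.0871] yawx 78.03 tilt [-0.0005  0.    ] F [-0.7 -0.6 -1.2] T [ 0.04  0.02 -0.03] 0.03304070117555561
arc from shoulder 0.0861 lateral(mm, along n) -0.54 heading 78.41991903708919
.084 shift cm 0.056 0.207 0.01 turn 0.025 deg 79.5
.082 shift cm 0.092 0.403 0.01 turn 0.047 deg 80.7
.080 shift cm 0.124 0.6 0.01 turn 0.066 deg 81.8
.078 shift cm 0.153 0.798 0.01 turn 0.081 deg 82.7
.076 shift cm 0.18 0.996 0.01 turn 0.092 deg 83.3
```

play_rows([
  [0.04,0.2,0,0,0,0.025,-1],
  [0.08,0.4,0,0,0,0.047,-1],
  [0.11,0.59,0,0,0,0.066,-1],
  [0.14,0.79,0,0,0,0.081,-1],
  [0.17,0.99,0,0,0,0.092,-1],
])

```text
time_s: 12.63
eef_pos: [0.6362, 0.0411, 0.0872]
orientation: [-2.347, -2.089, 0.0]
contact_force: [-0.2, -0.2, -1.8]
finger_gap: 0.0332
grasp_force: 60.7
```

```bash
python3 plan.py .073 .070 .067 .064 .061
```

```text
12.6333 tcp [0.6362 0.0411 0.0872] yawx 83.35 tilt [-0.0001 -0.    ] F [-0.2 -0.2 -1.8] T [-0.06  0.03 -0.01] 0.033195839507494114
arc from shoulder 0.0761 lateral(mm, along n) 0.1 heading 84.13505311411124
.073 shift cm 0.018 0.291 0.0 turn 0.01 deg 83.9
.070 shift cm 0.05 0.589 0.0 turn 0.014 deg 84.1
.067 shift cm 0.081 0.888 0.0 turn 0.014 deg 84.1
.064 shift cm 0.112 1.186 0.0 turn 0.014 deg 84.1
.061 shift cm 0.142 1.485 0.0 turn 0.014 deg 84.1
```

Round the bend and free-running. Next is along the outlet leg.

play_rows([
  [0.02,0.29,0,0,0,0.01,-1],
  [0.05,0.59,0,0,0,0.014,-1],
  [0.08,0.89,0,0,0,0.014,-1],
  [0.11,1.19,0,0,0,0.014,-1],
  [0.14,1.48,0,0,0,0.014,-1],
])

```text
time_s: 13.05
eef_pos: [0.6376, 0.0561, 0.0872]
orientation: [-2.333, -2.104, 0.0]
contact_force: [0.4, 0.0, -2.2]
finger_gap: 0.0334
grasp_force: 60.7
```

```bash
python3 plan.py .057 .053 .049 .045 .041
```

```text
13.05 tcp [0.6376 0.0561 0.0872] yawx 84.09 tilt [-0.0001  0.    ] F [ 0.4  0.  -2.2] T [-0.    0.05  0.02] 0.033422414612117674
arc from shoulder 0.0611 lateral(mm, along n) -0.04 heading 84.13505311411124
.057 shift cm 0.044 0.383 0.0 turn 0.001 deg 84.1
.053 shift cm 0.084 0.781 0.0 turn 0.001 deg 84.1
.049 shift cm 0.125 1.179 0.0 turn 0.001 deg 84.1
.045 shift cm 0.166 1.577 0.0 turn 0.001 deg 84.1
.041 shift cm 0.207 1.975 0.0 turn 0.001 deg 84.1
```

play_rows([
  [0.04,0.38,0,0,0,0,-1],
  [0.08,0.78,0,0,0,0,-1],
  [0.12,1.18,0,0,0,0,-1],
  [0.17,1.58,0,0,0,0,-1],
  [0.2,1.97,0,0,0,0,-1],
])

```text
time_s: 13.47
eef_pos: [0.6397, 0.0758, 0.0872]
orientation: [-2.333, -2.104, -0.0]
contact_force: [0.3, -0.0, -2.0]
finger_gap: 0.0337
grasp_force: 60.7
```

```bash
python3 plan.py .037 .033 .029 .025 .021 .018 .015 .012
```

```text
13.4667 tcp [0.6397 0.0758 0.0872] yawx 84.1 tilt [-0.      0.0001] F [ 0.3 -0.  -2. ] T [ 0.05 -0.03  0.05] 0.03367787059528385
arc from shoulder 0.0411 lateral(mm, along n) 0.01 heading 84.13505311411124
.037 shift cm 0.04 0.395 0.0 turn 0.001 deg 84.1
.033 shift cm 0.081 0.793 0.0 turn 0.001 deg 84.1
.029 shift cm 0.122 1.191 0.0 turn 0.001 deg 84.1
.025 shift cm 0.162 1.589 0.0 turn 0.001 deg 84.1
.021 shift cm 0.203 1.987 0.0 turn 0.001 deg 84.1
.018 shift cm 0.234 2.285 0.0 turn 0.001 deg 84.1
.015 shift cm 0.265 2.584 0.0 turn 0.001 deg 84.1
.012 shift cm 0.295 2.882 0.0 turn 0.001 deg 84.1
```

play_rows([
  [0.04,0.4,0,0,0,0,-1],
  [0.08,0.8,0,0,0,0,-1],
  [0.12,1.2,0,0,0,0,-1],
  [0.16,1.6,0,0,0,0,-1],
  [0.18,1.8,0,0,0,0,-1],
])

```text
time_s: 13.88
eef_pos: [0.6415, 0.094, 0.0872]
orientation: [-2.332, -2.104, -0.0]
contact_force: [0.5, 1.0, -2.3]
finger_gap: 0.0336
grasp_force: 60.7
```

play_rows([
  [0.01,0.1,0,0,0,0,-1],
  [0.02,0.2,0,0,0,0,-1],
  [0.02,0.2,0,0,0,0,-1],
])

```text
time_s: 14.13
eef_pos: [0.6416, 0.0955, 0.0872]
orientation: [-2.333, -2.104, 0.0]
contact_force: [0.2, 0.6, -1.5]
finger_gap: 0.0332
grasp_force: 60.7
```

```bash
python3 plan.py .018 .015 .012
python3 - <<'E'
from h import *
c=optics.camera("wrist"); cv2.imwrite("pics/w3.png",c["color"])
E
```

```text
14.1333 tcp [0.6416 0.0955 0.0872] yawx 84.1 tilt [-0.0001  0.    ] F [ 0.2  0.6 -1.5] T [ 0.01 -0.01 -0.03] 0.03318050073702411
arc from shoulder 0.0211 lateral(mm, along n) -0.07 heading 84.13505311411124
.018 shift cm 0.04 0.321 0.0 turn 0.001 deg 84.1
.015 shift cm 0.07 0.619 0.0 turn 0.001 deg 84.1
.012 shift cm 0.101 0.918 0.0 turn 0.001 deg 84.1
```

View pics/w3.png

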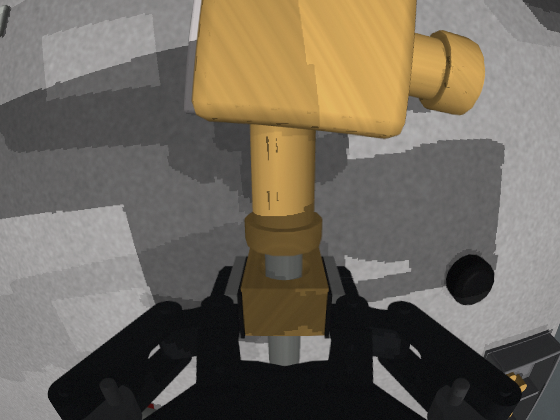

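The wrist view shows the tube through the bore at (285,345) and (285,265), with the collar face at about y=256, a few millimetres ahead. I'll ease home in small steps.

play_rows([
  [0.02,0.15,0,0,0,0,-1],
  [0.03,0.3,0,0,0,0,-1],
  [0.05,0.45,0,0,0,0,-1],
  [0.05,0.45,0,0,0,0,-1],
])

```text
time_s: 14.52
eef_pos: [0.6421, 0.1001, 0.0872]
orientation: [-2.333, -2.104, -0.0]
contact_force: [-0.3, 0.4, -2.0]
finger_gap: 0.0335
grasp_force: 60.7
```

play_rows([
  [0.01,0.08,0,0,0,0,-1],
  [0.01,0.15,0,0,0,0,-1],
  [0.01,0.15,0,0,0,0,-1],
])

```text
time_s: 14.77
eef_pos: [0.6422, 0.1015, 0.0872]
orientation: [-2.333, -2.104, -0.0]
contact_force: [-0.0, -0.8, -2.0]
finger_gap: 0.0335
grasp_force: 60.7
```

```bash
python3 plan.py .012
```

```text
14.7667 tcp [0.6422 0.1015 0.0872] yawx 84.1 tilt [-0.0001  0.0001] F [-0.  -0.8 -2. ] T [0.06 0.03 0.01] 0.03348454174797758
arc from shoulder 0.015 lateral(mm, along n) -0.11 heading 84.13505311411124
.012 shift cm 0.043 0.312 0.0 turn 0.001 deg 84.1
```

play_rows([
  [0.01,0.05,0,0,0,0,-1],
  [0.01,0.1,0,0,0,0,-1],
  [0.01,0.1,0,0,0,0,-1],
])

```text
time_s: 15.02
eef_pos: [0.6423, 0.1025, 0.0872]
orientation: [-2.333, -2.104, 0.0]
contact_force: [-0.2, -0.9, -2.0]
finger_gap: 0.0333
grasp_force: 60.7
```

play_rows([
  [0.01,0.04,0,0,0,0,-1],
  [0.01,0.08,0,0,0,0,-1],
  [0.01,0.08,0,0,0,0,-1],
])

```text
time_s: 15.27
eef_pos: [0.6424, 0.1033, 0.0872]
orientation: [-2.333, -2.104, -0.0]
contact_force: [-0.6, 0.1, -1.3]
finger_gap: 0.0333
grasp_force: 60.7
```

play_rows([
  [0,0.04,0,0,0,0,-1],
  [0.01,0.08,0,0,0,0,-1],
  [0.01,0.08,0,0,0,0,-1],
])

```text
time_s: 15.52
eef_pos: [0.6425, 0.1041, 0.0872]
orientation: [-2.333, -2.104, -0.0]
contact_force: [-0.2, -0.1, -2.0]
finger_gap: 0.0337
grasp_force: 60.7
```

play_rows([
  [0,0.04,0,0,0,0,-1],
  [0.01,0.08,0,0,0,0,-1],
  [0.01,0.08,0,0,0,0,-1],
])

```text
time_s: 15.77
eef_pos: [0.6426, 0.1049, 0.0871]
orientation: [-2.333, -2.104, 0.0]
contact_force: [0.4, 0.2, -1.6]
finger_gap: 0.0334
grasp_force: 60.7
```

play_rows([
  [0,0.04,0,0,0,0,-1],
  [0.01,0.08,0,0,0,0,-1],
  [0.01,0.08,0,0,0,0,-1],
])

```text
time_s: 16.02
eef_pos: [0.6427, 0.1057, 0.0871]
orientation: [-2.333, -2.104, 0.0]
contact_force: [0.5, 0.3, -1.5]
finger_gap: 0.0333
grasp_force: 60.7
```

play_rows([
  [0,0.03,0,0,0,0,-1],
  [0.01,0.06,0,0,0,0,-1],
  [0.01,0.06,0,0,0,0,-1],
])

```text
time_s: 16.27
eef_pos: [0.6429, 0.1063, 0.0872]
orientation: [-2.333, -2.104, -0.0]
contact_force: [0.1, 0.3, -1.5]
finger_gap: 0.0333
grasp_force: 60.7
```

play_rows([
  [0,0.03,0,0,0,0,-1],
  [0.01,0.06,0,0,0,0,-1],
  [0.01,0.06,0,0,0,0,-1],
])

```text
time_s: 16.52
eef_pos: [0.6429, 0.1068, 0.0872]
orientation: [-2.333, -2.104, 0.0]
contact_force: [0.5, 0.0, -1.5]
finger_gap: 0.0337
grasp_force: 60.7
```

play_rows([
  [0,0.03,0,0,0,0,-1],
  [0,0.05,0,0,0,0,-1],
  [0,0.05,0,0,0,0,-1],
])

```text
time_s: 16.77
eef_pos: [0.6429, 0.1073, 0.0872]
orientation: [-2.333, -2.104, 0.0]
contact_force: [-0.7, 1.0, -1.7]
finger_gap: 0.0335
grasp_force: 60.7
```

play_rows([
  [0,0.03,0,0,0,0,-1],
  [0.01,0.05,0,0,0,0,-1],
  [0.01,0.05,0,0,0,0,-1],
])

```text
time_s: 17.02
eef_pos: [0.643, 0.1079, 0.0872]
orientation: [-2.333, -2.104, 0.0]
contact_force: [0.1, 0.4, -1.9]
finger_gap: 0.0329
grasp_force: 60.7
```

```bash
python3 st.py
python3 - <<'E'
from h import *
c=optics.camera("wrist")["color"]; cv2.imwrite("pics/w4.png",cv2.resize(c[200:350,220:350],None,fx=4,fy=4,interpolation=cv2.INTER_CUBIC))
E
```

```text
17.0167 tcp [0.643  0.1079 0.0872] yawx 84.1 tilt [-0.0001  0.0001] F [ 0.1  0.4 -1.9] T [0. 0. 0.] 0.03291980443902161
arc from shoulder 0.0089 lateral(mm, along n) 0.05 heading 84.13505311411124
```

View pics/w4.png

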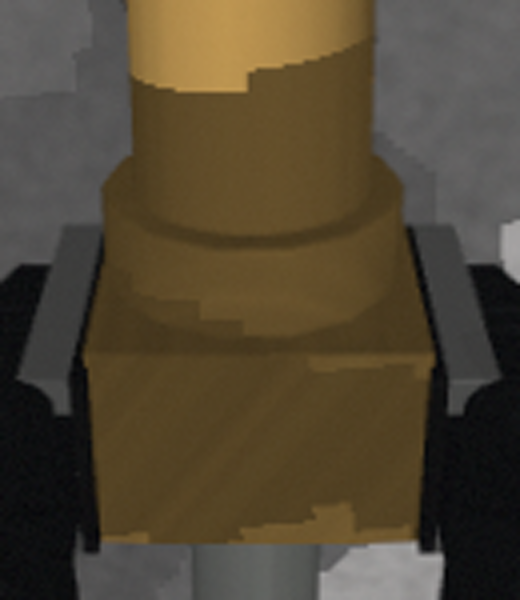

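The enlarged wrist crop has the collar rim, at about y=335, nearly touching the block's face edge at y=352. That leaves under about 1 mm.

play_rows([
  [0,0.02,0,0,0,0,-1],
  [0,0.05,0,0,0,0,-1],
  [0,0.05,0,0,0,0,-1],
])

```text
time_s: 17.32
eef_pos: [0.643, 0.1082, 0.0872]
orientation: [2.333, 2.104, -0.0]
contact_force: [0.8, -0.4, -1.0]
finger_gap: 0.0333
grasp_force: 60.7
```

play_rows([
  [0,0.02,0,0,0,0,-1],
  [0,0.04,0,0,0,0,-1],
  [0,0.04,0,0,0,0,-1],
])

```text
time_s: 17.57
eef_pos: [0.643, 0.1082, 0.0872]
orientation: [2.332, 2.104, -0.001]
contact_force: [-0.5, -3.4, -2.0]
finger_gap: 0.0336
grasp_force: 60.7
```

Contact felt at −3.4 N, so the block is home. I'll relax the push, lower it onto the tube and release.

play_rows([
  [0,-0.03,-0.05,0,0,0,-1],
  [0,-0.03,-0.09,0,0,0,-1],
  [0,-0.03,-0.09,0,0,0,-1],
])

```text
time_s: 17.82
eef_pos: [0.643, 0.1082, 0.0863]
orientation: [2.333, 2.104, -0.0]
contact_force: [-0.2, -2.0, -1.2]
finger_gap: 0.0337
grasp_force: 60.7
```

play_rows([
  [0,0,0,0,0,0,-0.2],
  [0,0,0,0,0,0,0],
  [0,0,0,0,0,0,0.2],
  [0,0,0,0,0,0,0.4],
  [0,0,0,0,0,0,0.4],
])

```text
time_s: 18.23
eef_pos: [0.6432, 0.1086, 0.0864]
orientation: [-2.333, -2.104, -0.001]
contact_force: [0.1, 0.4, -0.2]
finger_gap: 0.0595
grasp_force: 0.0
```

```bash
python3 st.py
python3 - <<'E'
from h import *
c=optics.camera("wrist")["color"]; cv2.imwrite("pics/w5.png",cv2.resize(c[180:360,180:390],None,fx=3,fy=3,interpolation=cv2.INTER_CUBIC))
E
```

```text
18.2333 tcp [0.6432 0.1086 0.0864] yawx 84.1 tilt [0.0002 0.0003] F [ 0.1  0.4 -0.2] T [0.04 0.02 0.01] 0.059456993469242034
arc from shoulder 0.0078 lateral(mm, along n) 0.1 heading 84.13505311411124
```

View pics/w5.png

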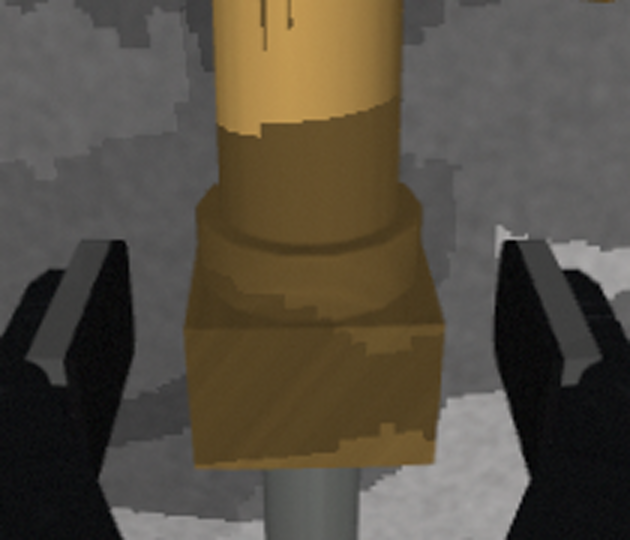

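The block hangs flush against the collar and the fingers are clear on both sides. I'll lift straight up.

play_rows([
  [0,0,1,0,0,0,0.5],
  [0,0,3,0,0,0,0.5],
  [0,0,6,0,0,0,0.5],
  [0,0,10,0,0,0,0.5],
  [0,0,12,0,0,0,0.5],
])

```text
time_s: 18.7
eef_pos: [0.6448, 0.1086, 0.2114]
orientation: [2.33, 2.102, 0.007]
contact_force: [1.9, -0.4, -0.2]
finger_gap: 0.0643
grasp_force: 0.0
```

play_rows([
  [0,0,0,0,0,0,0.5],
  [0,0,0,0,0,0,0.5],
  [0,0,0,0,0,0,0.5],
])

```text
time_s: 18.95
eef_pos: [0.6423, 0.1084, 0.206]
orientation: [-2.332, -2.104, 0.001]
contact_force: [-0.8, -0.2, -0.2]
finger_gap: 0.0641
grasp_force: 0.0
```

Run:
```python
from h import *
s=bot.observe(); print(s["time_s"],s["eef_pos"],s["contact_force"])
c=optics.camera("scene")["color"]; cv2.imwrite("pics/s2.png",cv2.resize(c[120:260,290:480],None,fx=4,fy=4,interpolation=cv2.INTER_CUBIC))
```

```text
18.95 [0.64233999 0.10835242 0.20595597] [-0.81178989 -0.19960472 -0.1520544 ]
```

View pics/s2.png

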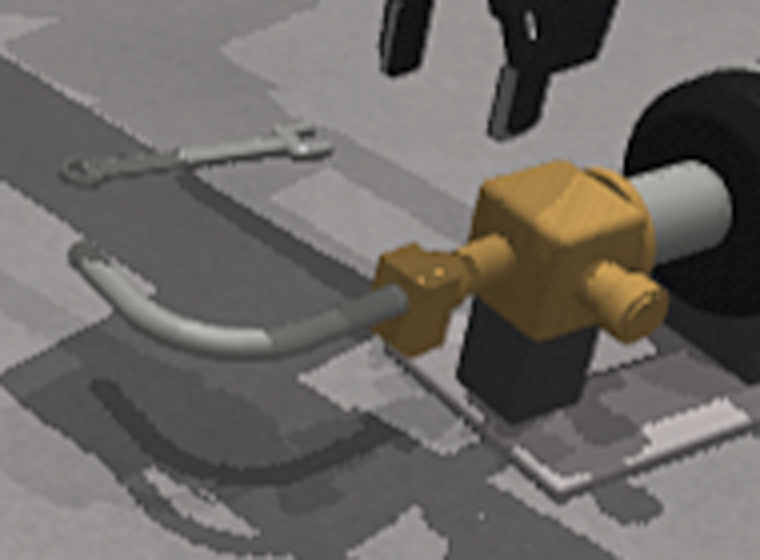

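The scene crop shows the block at (415,300), home against the collar, with the gripper clear above. I'm handing in.

```bash
python3 -c "
from bench import bot
print(bot.sign_off())"
```

```text
the job is handed in; nothing more can be done
None
```

The drilled block is threaded round the bend, home against the shoulder and released, and the job is handed in. The highest measured contact load on the tube or shoulder was about 4 N, the blank was not touched, and no pass/fail verdict came back.

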